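# Weigh a sealed tin in its carrier on the spring scale

## Robot

A 7-joint arm with a two-finger parallel gripper is mounted at the origin on a cart in front of the work surface, level with it; the furniture and walls round the work are solid. World frame = base frame: x ahead of the robot, y to its left, z up, the work surface at z = 0. Lengths are in mm, angles in rad, forces in N, time in s.
With the tool pointing down it reaches from about 350 to 900 mm from the base axis. Payload 19.9 kg.
Tool frame: the origin (TCP) lies where the fingers leave the gripper's body, on its centre line; the fingertips stand 97 mm ahead of it and the grasp point (between the pads) lies bot.grip_point_offset ahead of it (bot.grip_point_offset is the distance from the TCP to the grasp point, in mm); z points along the fingers, y is the line along which they close (so a half turn about z gives the same grasp; the last joint's range is limited). The gripper opens to 94 mm and grips with 3 to 60 N. Pads are 16 mm wide; open, the fingers measure 119 mm over their backs; the gripper's body (75 mm by 177 mm) begins 78 mm behind the grasp point.
Start: joints at [-1.308, 0.417, -0.01, 1.614, 0.005, 1.111, -0.053], TCP at [187.552, 596.182, 302.625] pointing down, gripper open.
Joint ranges: [-2.81, 2.81], [-0.39, 2.02], [-1.27, 1.25], [0.06, 2.57], [-1.19, 4.33], [0.19, 2], [-2.82, 2.82]. Speed limits (rad/s): [1.89, 1.89, 2.39, 2.39, 3.01, 3.01, 3.01].

## Interface

Orientations are given as [roll, pitch, yaw] about the fixed x, y, z axes, in that order (R = Rz(yaw) Ry(pitch) Rx(roll)).
In Python, from rig import readout, imaging, bot gives the robot as it stands. The module is installed in compiled form; this text tells all that it offers.
- The arm moves only by the tool send_rows, never from a script. Its argument "motion" is a list that holds one entry, the list of rows, each a list of 7 numbers: the gripper command: -1 is shut, 1 is fully open, values between are in proportion, then the shift along the tool's x, y, z scaled (see below), then the turn, a rotation vector about the tool's x, y, z scaled (see below). In form: [[[claw, x, y, z, ax, ay, az], ...]]. A call has 1 to 12 rows; each row is the pose to reach, as a shift and turn from the pose commanded when the call began, along the tool's axes at that moment; what a row does not reach only later rows make up. The controller multiplies each number of a shift by 75 cm and each number of a turn by 45 degrees. A row lasts 1/10 s, in which the tool goes at most 50 mm and 8.59 degrees, less where a joint would pass 70% of its speed; a pose out of reach is approached as far as the arm can. A call with a number of a shift or a turn outside -1 to 1 is refused whole. A call with a gripper value outside its range is refused whole. The fingers move at their own pace and stop on an object; "newtons" is the grip in N (left out, the last holds). Time passes only in rows, so rows that repeat a pose let the fingers close. It gives the time, the measured TCP pose, the force, the opening and the grip force at its end, in the units of the state.
- readout.state(): the state, without advancing time (a new reading comes with each control period).
- imaging.read_camera(name): name is "side" or "top"; returns a dict with "frame" (400x640x3 uint8, red, green, blue), "intrinsics" (3x3 intrinsics, pixels), "rvec" (rotation vector, rad) and "tvec" (3), from world to camera coordinates, as OpenCV has them. Camera axes: x right, y down, z forward; pixel columns grow to the right and rows downward; lengths in mm; the calibration is good to about 2 mm. A picture is of the moment at which its call begins. There is no depth.
- bot.hand_in(): hands the job in; it is judged then, once.
The state is a dict: "t": time; "qpos": joint angles; "dq": joint speeds; "tau": joint torques, N m; "position": TCP position; "tool_rot": TCP orientation; "contact_force": force on the tool from outside, world axes, zero at the start; "wrist_torque": the same for the moment, N m; "grip_width": finger opening in mm; "finger_force": force on a finger pad.
Only numpy, scipy, OpenCV 4.12 (cv2) and the standard library are available. Lean on these libraries where they do the work, as an engineer would, in place of code of your own. Each camera call takes 0.05 s, during which the arm holds its last target. There are 200 camera calls.

## Task

Find out how full the sealed tin is: pick up the wire carrier with the tin in it by its upright tab, hang the carrier's bar in the hook of the spring scale, and ease the weight onto the hook slowly (a few centimetres a second), letting go only when the scale carries all of it, so that the pointer neither drops nor springs back when you let go. Leave carrier and tin hanging level and still on the hook, clear of everything else, and do not disturb the other things on the worktop.

Things in the scene. Friction and masses are not known exactly. Their poses are not given: they have to be found in the camera images.
- carrier: Loose steel carrier: square tray 100 x 100 mm, walls 18 mm high and 3 mm thick; from its two y sides a peaked 6 mm wire arch in its y-z plane rises to a short level bar with a flat upright grey tab on top. Origin: centre of the tray's underside; z up, y along the bar. Carrier with tin weighs under 0.85 kg, very different each time and not told: feel it.
- bar (a point): Middle of the carrier's level top bar, on its centre line, 100 mm above the carrier's underside; 6 mm thick, 18 mm long along the carrier's y. It goes into the hook. The arch is open along the carrier's x only, so the hook must enter it along x, between the tin's top (43 mm above the carrier's underside) and the bar's lower edge (97 mm).
- tab (a point): Middle of the carrier's upright tab, 34 mm above the bar's centre line: a flat plate 24 mm wide along the carrier's y, 8 mm thick along its x, from 101 to 153 mm above the carrier's underside. Grip it here, across its 24 mm width (fingers then straddle the hook) with the fingers pointing down.
- tin: Closed round tin, 86 mm across and 40 mm high, standing loose in the carrier's tray; origin at the centre of its underside, z up. How full it is, and so its weight, is not known.
- scale: Fixed spring scale: base plate 165 x 100 x 8 mm; column 34 x 32 mm, 248 mm high, 98 mm behind the hook (scale +x); white graduated plate to its left (scale +y, out to 54 mm). Origin: on the worktop straight below the saddle; z up; the hook's open tip points to the scale's -x. Hang the carrier with its y parallel to the scale's y, either way round.
- saddle (a point): Where the centre line of the bar rests in the hook: 190 mm above the worktop unloaded, sinking with the hook. The hook is a 6 mm wire in the scale's x-z plane, an open trough with sloped sides about 20 mm apart at the top; its tip, 17 mm in front, stands 21 mm above this point, the wire behind 13 mm. Come from in front with the bar 28 to 42 mm above this point, move back over it, then lower.
- hook (a joint): How far the hook with its pointer is pulled down (m): 0 unloaded, stop at 0.080. A linear spring of 120 N/m, lightly damped, holds it up: hanging free it comes to rest at load weight / 120 N/m.
- peg_a: Wooden clothes peg, 15 x 72 x 12 mm, lying between the two work places; leave it alone. Origin: centre of its underside.
- peg_b: Wooden clothes peg, 15 x 72 x 12 mm, lying near the front edge of the worktop; leave it alone. Origin: centre of its underside.
- dropper: Small brown dropper bottle, 33 mm across, 102 mm high, standing farther back; leave it alone. Origin: centre of its underside.
- cream_jar: Round cream jar with a broad lid, 58 mm across, 50 mm high, near the front edge; leave it alone. Origin: centre of its underside.
- marker: Marker pen, 17 x 135 x 16 mm, lying near the front edge; leave it alone. Origin: centre of its underside.

How it is judged:
By the outcome, as a careful person would: the job done as asked, in the order asked, and still so for the second after the job is handed in, with the robot touching nothing.
It also fails if it takes over 61 s, if anything falls off the work surface, if the arm or the gripper's body presses on something with over 40 N, if the wrist force passes 120 N, or if a joint passes its speed limit or range.

## Working session

There is one attempt and no reset: what is moved stays moved. The work goes in short steps, Python scripts to look and compute and a tool call to move; the robot and the scene stay as the last step left them, time stands still between calls to the robot, and variables do not carry over. Pictures are saved under pics/ and viewed, at most 10 in all, crops included, and the job is handed in when it is done.

Besides the shell and the picture viewer there is one more tool, called as name([rows], argument=value, ...), one row to a line, values as JSON. send_rows: Moves the arm, as the interface text tells. Shifts and turns lie within -1 to 1; 1 stands for 75 cm of shift or 45 degrees of turn. Its arguments: {"type":"object","properties":{"motion":{"type":"array"},"newtons":{"type":"number"}},"required":["motion"]}

```bash
mkdir -p pics; cat > h.py <<'E'
import numpy as np, cv2
from rig import readout, imaging, bot
def cam(n):
    d=imaging.read_camera(n); d['R']=cv2.Rodrigues(np.array(d['rvec'],float))[0]; return d
def save(d,f,crop=None,s=1):
    im=d['frame'][:,:,::-1]
    if crop: x0,y0,x1,y1=crop; im=im[y0:y1,x0:x1]
    cv2.imwrite(f,cv2.resize(im,None,fx=s,fy=s,interpolation=cv2.INTER_CUBIC))
def ray(d,uv):
    K=np.array(d['intrinsics']);R=d['R'];t=np.array(d['tvec']).ravel()
    c=-R.T@t; v=R.T@np.linalg.inv(K)@np.array([uv[0],uv[1],1.]); return c,v/np.linalg.norm(v)
def atz(d,uv,z):
    c,v=ray(d,uv); return c+v*(z-c[2])/v[2]
def tri(d1,p1,d2,p2):
    c1,v1=ray(d1,p1);c2,v2=ray(d2,p2)
    s=np.linalg.lstsq(np.stack([v1,-v2],1),c2-c1,rcond=None)[0]
    a=c1+s[0]*v1;b=c2+s[1]*v2; return (a+b)/2,np.linalg.norm(a-b)
def proj(d,P):
    return cv2.projectPoints(np.array(P,float).reshape(-1,1,3),np.array(d['rvec'],float),np.array(d['tvec'],float),np.array(d['intrinsics'],float),None)[0].reshape(-1,2)
E
python3 - <<'E'
from h import *
import pickle
for n in('side','top'):
    d=cam(n); save(d,f'pics/{n}0.png',s=1.25); pickle.dump(d,open(n+'0.pkl','wb')); print(n,ray(d,(320,200)))
s=readout.state(); print(s); print(bot.grip_point_offset)
E
```

```text
side (array([441.37824983, 474.63339943, 851.26095457]), array([ 0.01811696, -0.50972411, -0.86014714]))
top (array([301.82388053,  27.11773471, 989.19190627]), array([ 0.16380775,  0.0290572 , -0.98606425]))
{'t': 0.1, 'qpos': array([-1.30751856,  0.41792364, -0.01028999,  1.61412408,  0.00470798,
        1.11068937, -0.05299272]), 'dq': array([-0.00068641, -0.00335689,  0.0005453 , -0.00039049,  0.00012427,
       -0.00078603, -0.000515  ]), 'tau': array([ 1.88185220e-05, -8.52576685e+01,  6.39160294e-01, -4.26693571e+01,
       -4.88988496e-02,  1.64760923e-02,  4.93921550e-05]), 'position': array([187.4912596 , 595.96669358, 302.07775409]), 'tool_rot': array([-3.14047586e+00,  9.90444721e-05,  2.83682192e+00]), 'contact_force': array([-0.21873869, -0.14305753,  0.15381247]), 'wrist_torque': array([0.010112  , 0.01567909, 0.02822623]), 'finger_force': 0.0, 'grip_width': 93.74736795812075}
78.39999999999999
```

View pics/side0.png

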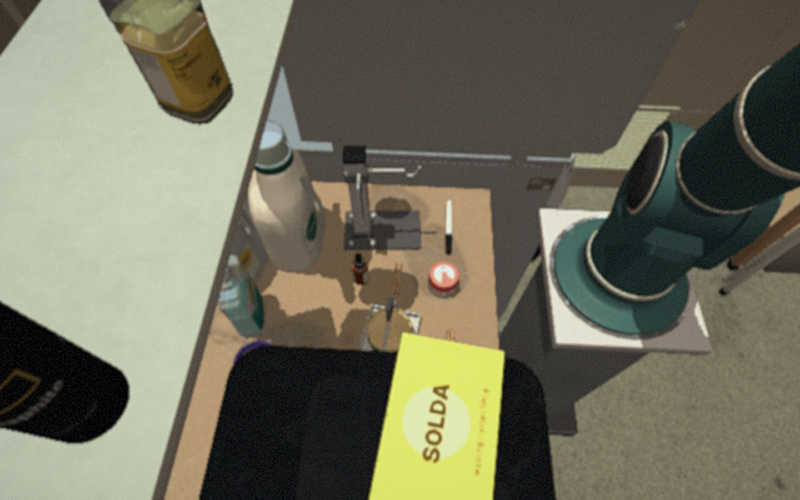

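View pics/top0.png

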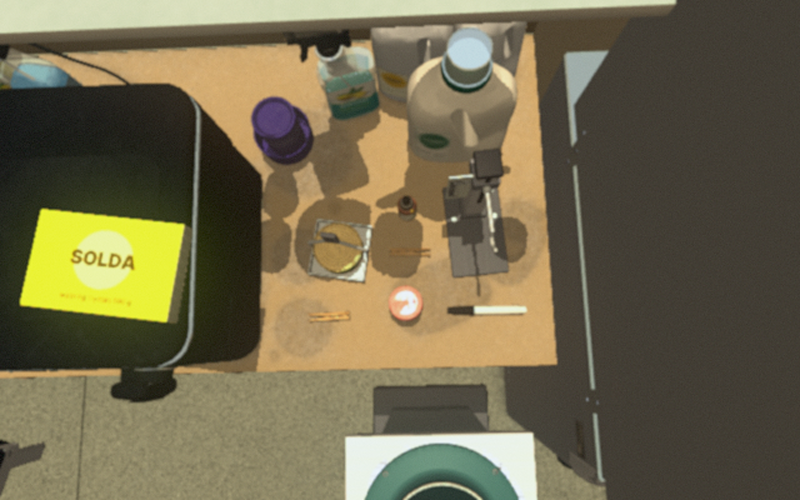

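View crops.

```bash
python3 - <<'E'
from h import *
import pickle
s=pickle.load(open('side0.pkl','rb'));t=pickle.load(open('top0.pkl','rb'))
save(s,'pics/s1.png',(255,105,415,285),3.3); 
save(t,'pics/t1.png',(235,110,435,260),4)
save
for p in[(555,365),(262,358),(262,180),(185,85)]: print('z0',p,atz(t,np.array(p)/1.25,0))
E
```

```text
z0 (555, 365) [ 258.52474579 -204.15809939    0.        ]
z0 (262, 358) [282.28846177 302.25875917   0.        ]
z0 (262, 180) [604.88116431 307.77923012   0.        ]
z0 (185, 85) [798.64398736 459.70934749   0.        ]
```

View pics/s1.png

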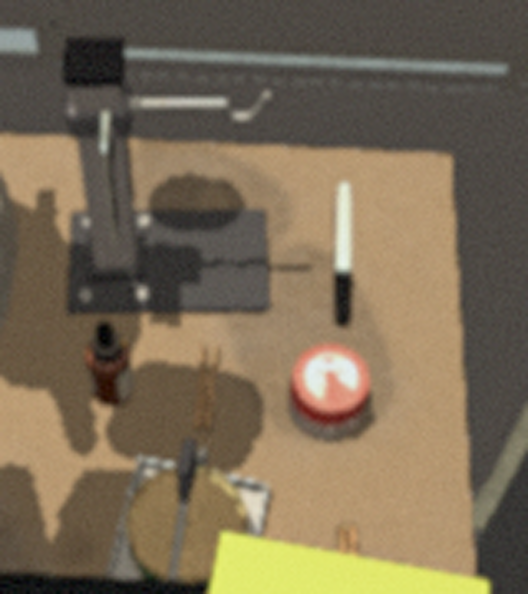

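View pics/t1.png

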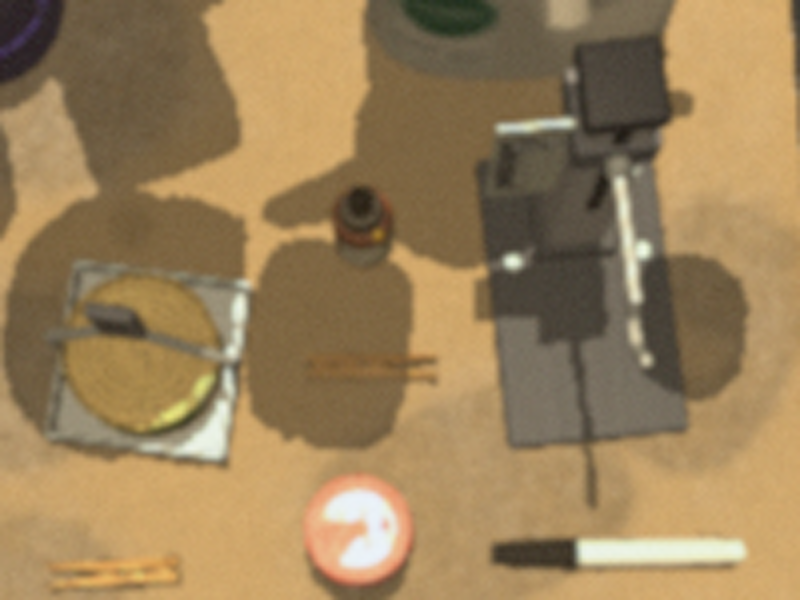

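```bash
python3 - <<'E'
from h import *
import pickle
s=pickle.load(open('side0.pkl','rb'));t=pickle.load(open('top0.pkl','rb'))
T=lambda u,v:np.array([235+u/4,110+v/4]); S=lambda u,v:np.array([255+u/3.3,105+v/3.3])
np.set_printoptions(precision=1,suppress=True)
print('tray z18');c=[atz(t,T(*p),18) for p in[(78,262),(250,282),(225,462),(48,438)]]
for p in c: print(p)
print(np.mean(c,0), [np.linalg.norm(c[i]-c[i-1]) for i in range(4)])
print('tray side',[atz(s,S(*p),18) for p in[(140,458),(270,488)]])
print('tab top',tri(t,T(113,316),s,S(190,445)))
print('tab z153',atz(t,T(106,312),153),atz(s,S(190,442),153))
print('scale base front',[atz(t,T(*p),8) for p in[(510,445),(687,430),(480,170)]],[atz(s,S(*p),8) for p in[(268,210),(268,308),(70,310),(75,212)]])
print('tip',tri(t,T(647,362),s,S(267,95)),'shank front',tri(t,T(637,303),s,S(228,102)))
print('shank back',tri(t,T(618,170),s,S(135,102)))
print('peg/dropper', atz(t,T(362,190),102),atz(s,S(103,328),102),'jar',atz(t,T(358,525),50))
E
```

```text
tray z18
[523.  200.4  18. ]
[508.5 104.5  18. ]
[408.7 119.8  18. ]
[424.7 216.9  18. ]
[466.2 160.4  18. ] [np.float64(99.63172166303501), np.float64(96.95000266442842), np.float64(100.92074918576992), np.float64(98.41217668924472)]
tray side [array([507.8, 108.2,  18. ]), array([410.9, 126.9,  18. ])]
tab top (array([465.6, 158.8, 156.2]), np.float64(1.7965776015390162))
tab z153 [467.4 162.9 153. ] [466.7 155.  153. ]
scale base front [array([414.7, -36. ,   8. ]), array([ 420.2, -132.9,    8. ]), array([570.9, -25.6,   8. ])] [array([ 419.2, -129. ,    8. ]), array([416.4, -32.6,   8. ]), array([575.1, -21.9,   8. ]), array([ 581.4, -117.8,    8. ])]
tip (array([427.5, -85.3, 204. ]), np.float64(0.5615691862037129)) shank front (array([454.7, -83. , 197.8]), np.float64(0.6800336165856867))
shank back (array([517.4, -77.9, 198.8]), np.float64(2.017742556785466))
peg/dropper [536.7  39.8 102. ] [535.3  46.9 102. ] jar [370.2  47.6  50. ]
```

```bash
cat >> h.py <<'E'
from scipy.spatial.transform import Rotation as Ro
def delta(P,yaw):
    s=readout.state(); R=Ro.from_euler('xyz',s['tool_rot']); p=s['position']
    d=R.inv().apply(np.array(P,float)-p)/750
    w=(R.inv()*Ro.from_euler('xyz',[180,0,yaw],degrees=True)).as_rotvec(degrees=True)/45
    np.set_printoptions(precision=4,suppress=True); print('shift',d,'turn',w)
E
python3 - <<'E'
from h import *
import pickle
s=readout.state();np.set_printoptions(precision=4,suppress=True)
p=s['position']; delta([p[0],p[1],520],162.54); delta([466,160,520],171.1)
t=pickle.load(open('top0.pkl','rb')); print(proj(t,[p,[187,596,200]])*1.25)
E
```

```text
shift [-0.     -0.0003 -0.2906] turn [-0.0014  0.0001 -0.    ]
shift [-0.5287 -0.4434 -0.29  ] turn [-0.0014  0.     -0.1903]
[[-50.3801 450.8378]
 [ 10.4273 437.1932]]
```

send_rows([
  [[1,0,0,-0.0667,0,0,0],[1,0,0,-0.133,0,0,0],[1,0,0,-0.2,0,0,0],[1,0,0,-0.267,0,0,0],[1,0,0,-0.29,0,0,0],[1,-0.05,-0.04,-0.29,0,0,-0.02],[1,-0.1,-0.08,-0.29,0,0,-0.04],[1,-0.15,-0.12,-0.29,0,0,-0.06],[1,-0.2,-0.16,-0.29,0,0,-0.08],[1,-0.25,-0.2,-0.29,0,0,-0.1],[1,-0.3,-0.245,-0.29,0,0,-0.12],[1,-0.35,-0.29,-0.29,0,0,-0.14]],
])

```text
t: 1.3
position: [372.8, 308.7, 520.0]
tool_rot: [-3.141, -0.0, 2.947]
contact_force: [0.4, 0.0, -0.6]
grip_width: 93.9
finger_force: 0.0
```

```bash
python3 - <<'E'
from h import *
delta([466,160,400],171.1); print(readout.state()['contact_force'])
E
```

```text
shift [-0.1602 -0.1706  0.16  ] turn [-0.0002 -0.0003 -0.0494]
[ 0.3997  0.0216 -0.5619]
```

send_rows([
  [[1,-0.05,-0.05,0,0,0,-0.02],[1,-0.1,-0.1,0,0,0,-0.04],[1,-0.14,-0.15,0,0,0,-0.05],[1,-0.16,-0.17,0.04,0,0,-0.05],[1,-0.16,-0.17,0.1,0,0,-0.05],[1,-0.16,-0.17,0.16,0,0,-0.05],[1,-0.16,-0.17,0.21,0,0,-0.05],[1,-0.16,-0.17,0.26,0,0,-0.05],[1,-0.16,-0.17,0.29,0,0,-0.05],[1,-0.16,-0.17,0.29,0,0,-0.05]],
])

```text
t: 2.3
position: [464.1, 162.0, 300.1]
tool_rot: [-3.138, -0.004, 2.986]
contact_force: [-0.6, 0.3, 0.2]
grip_width: 94.1
finger_force: 0.0
```

```bash
python3 - <<'E'
from h import *
delta([466,159.5,212.5],171.1); print(readout.state()['contact_force'])
d=cam('side'); save(d,'pics/s2.png',(270,120,430,290),3.3)
E
```

```text
shift [-0.0034 -0.0025  0.1168] turn [-0.0041 -0.0049 -0.0004]
[-0.6364  0.2514  0.2436]
```

View pics/s2.png

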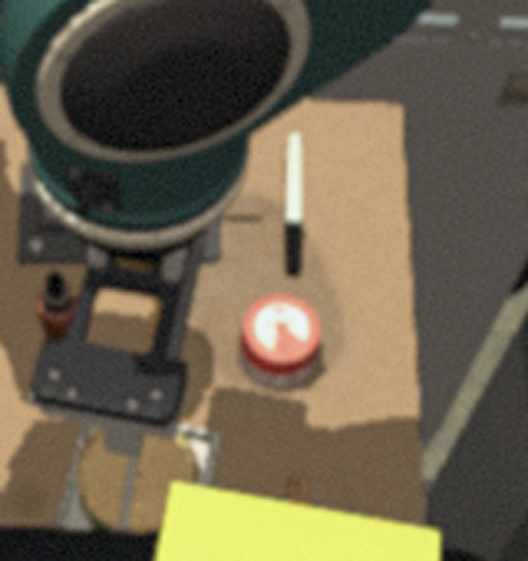

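The view shows the gripper centred above the tin (crop ~(130,440)), with nothing in the fingers' way. Next I lower and grip.

send_rows([
  [[1,-0.0034,-0.0025,0.04,-0.004,-0.005,0],[1,-0.0034,-0.0025,0.08,-0.004,-0.005,0],[1,-0.0034,-0.0025,0.1168,-0.004,-0.005,0],[1,-0.0034,-0.0025,0.1168,-0.004,-0.005,0],[0,-0.0034,-0.0025,0.1168,-0.004,-0.005,0],[-0.3,-0.0034,-0.0025,0.1168,-0.004,-0.005,0],[-0.45,-0.0034,-0.0025,0.1168,-0.004,-0.005,0],[-0.6,-0.0034,-0.0025,0.1168,-0.004,-0.005,0],[-1,-0.0034,-0.0025,0.1168,-0.004,-0.005,0],[-1,-0.0034,-0.0025,0.1168,-0.004,-0.005,0],[-1,-0.0034,-0.0025,0.1168,-0.004,-0.005,0],[-1,-0.0034,-0.0025,0.1168,-0.004,-0.005,0]],
], newtons=30)

```text
t: 3.55
position: [467.5, 160.1, 215.1]
tool_rot: [3.139, 0.004, 2.986]
contact_force: [-0.2, -0.2, 0.2]
grip_width: 33.3
finger_force: 0.0
```

```bash
python3 - <<'E'
from h import *
s=readout.state(); print(s['position'],s['tool_rot'],s['contact_force'],s['finger_force'],s['grip_width'])
E
```

```text
[467.49822742 160.13035955 215.05470906] [3.13855925 0.00391125 2.98598929] [-0.16551269 -0.22615322  0.17712679] 0.0 33.31480374502563
```

send_rows([
  [[-1,0,0,0,0,0,0],[-1,0,0,0,0,0,0],[-1,0,0,0,0,0,0],[-1,0,0,0,0,0,0],[-1,0,0,0,0,0,0]],
])

```text
t: 4.05
position: [467.3, 160.0, 214.9]
tool_rot: [3.139, 0.004, 2.986]
contact_force: [-0.9, 0.1, -4.5]
grip_width: 23.7
finger_force: 30.0
```

```bash
python3 - <<'E'
from h import *
s=readout.state(); print(s['position'],s['tool_rot'],s['contact_force'],s['finger_force'],s['grip_width'])
delta(s['position']+[0,0,20],171.1)
E
```

```text
[467.34841563 160.02176888 214.89063554] [3.13886246 0.00358349 2.98591127] [-0.90992743  0.06275979 -4.48495356] 29.97870236635208 23.698840687201216
shift [-0.0001  0.0001 -0.0267] turn [ 0.0035  0.0046 -0.0004]
```

send_rows([
  [[-1,0,0,-0.006,0,0,0],[-1,0,0,-0.015,0,0,0],[-1,0,0,-0.03,0,0,0],[-1,0,0,-0.05,0.003,0.004,0],[-1,0,0,-0.07,0.003,0.004,0],[-1,0,0,-0.09,0.003,0.004,0],[-1,0,0,-0.115,0.003,0.004,0],[-1,0,0,-0.14,0.003,0.004,0],[-1,0,0,-0.16,0.003,0.004,0],[-1,0,0,-0.168,0.003,0.004,0],[-1,0,0,-0.168,0.003,0.004,0],[-1,0,0,-0.168,0.003,0.004,0]],
])

```text
t: 5.25
position: [466.7, 159.8, 340.7]
tool_rot: [3.141, 0.0, 2.986]
contact_force: [0.3, 0.2, -5.7]
grip_width: 23.7
finger_force: 30.0
```

```bash
python3 - <<'E'
from h import *
s=readout.state(); print(s['position'],s['tool_rot'],s['contact_force'],s['wrist_torque'],s['finger_force'],s['grip_width'])
delta([384,-87,340],183.8)
d=cam('side'); save(d,'pics/s3.png',(240,80,430,290),2.8)
E
```

```text
[466.71353544 159.76196747 340.67464532] [3.14117964e+00 3.98656669e-04 2.98605988e+00] [ 0.28461582  0.23505674 -5.68502274] [ 0.04167304 -0.0038375  -0.02470326] 29.97872918844223 23.705511540356458
shift [ 0.058  -0.3421  0.0007] turn [ 0.0005  0.0006 -0.2825]
```

View pics/s3.png

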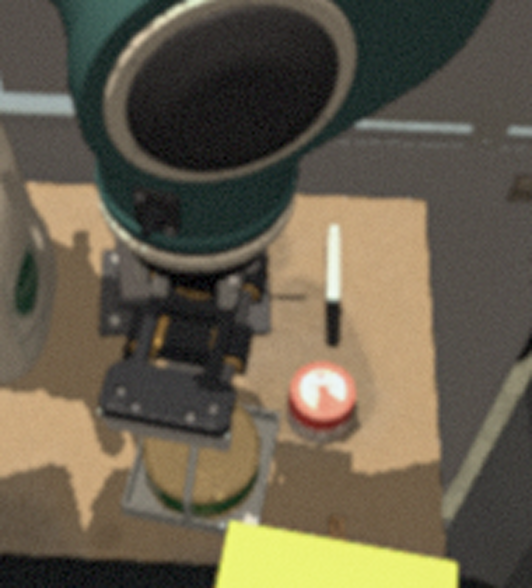

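Carrier and tin are clear of the worktop and level (crop ~(200,470)). Weight is about 5.7 N, so the hook should sink about 47 mm.

send_rows([
  [[-1,0.002,-0.008,0,0,0,-0.01],[-1,0.006,-0.03,0,0,0,-0.025],[-1,0.012,-0.065,0,0,0,-0.055],[-1,0.019,-0.105,0,0,0,-0.085],[-1,0.026,-0.15,0,0,0,-0.12],[-1,0.033,-0.195,0,0,0,-0.155],[-1,0.04,-0.235,0,0,0,-0.19],[-1,0.047,-0.275,0,0,0,-0.225],[-1,0.053,-0.31,0,0,0,-0.255],[-1,0.057,-0.333,0,0,0,-0.275],[-1,0.058,-0.342,0,0,0,-0.282],[-1,0.058,-0.342,0,0,0,-0.282]],
])

```text
t: 6.5
position: [383.9, -87.3, 340.7]
tool_rot: [3.141, 0.001, -3.077]
contact_force: [-0.1, -0.0, -5.3]
grip_width: 23.8
finger_force: 30.0
```

send_rows([
  [[-1,0,0,0,0,0,0],[-1,0,0,0,0,0,0],[-1,0,0,0,0,0,0]],
])

```text
t: 6.8
position: [384.4, -86.3, 340.8]
tool_rot: [3.141, 0.001, -3.075]
contact_force: [-0.0, 0.8, -5.2]
grip_width: 23.8
finger_force: 30.0
```

```bash
python3 - <<'E'
from h import *
import pickle
s=readout.state(); print(s['position'],s['tool_rot'],s['contact_force'],s['grip_width'])
a=cam('side');b=cam('top'); pickle.dump((a,b),open('p4.pkl','wb'))
A=cv2.resize(a['frame'][90:270,240:420],None,fx=2.2,fy=2.2,interpolation=2);B=cv2.resize(b['frame'][110:290,300:480],None,fx=2.2,fy=2.2,interpolation=2)
cv2.imwrite('pics/4.png',np.hstack([A,B])[:,:,::-1])
E
```

```text
[384.396799   -86.27369197 340.75954061] [ 3.14123990e+00  6.48933786e-04 -3.07481687e+00] [-0.03778592  0.76793086 -5.15285285] 23.779638947568856
```

View pics/4.png

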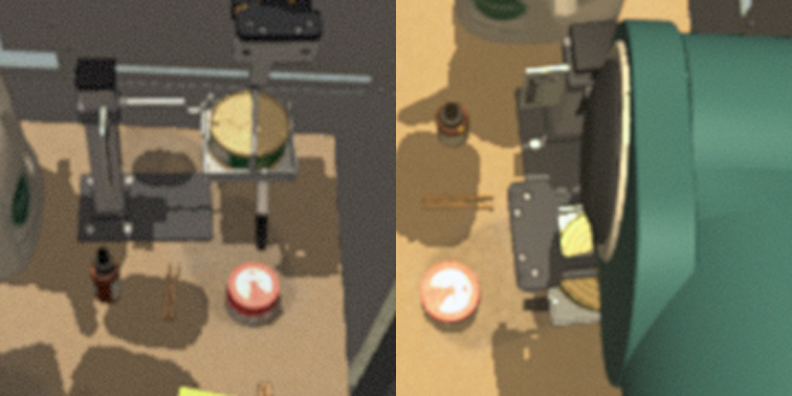

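```bash
python3 - <<'E'
from h import *
delta([445,-83.7,340.5],183.8)
E
```

```text
shift [-0.081  -0.0017  0.0004] turn [0.0005 0.0009 0.0002]
```

send_rows([
  [[-1,-0.003,0,0,0,0,0],[-1,-0.01,0,0,0,0,0],[-1,-0.02,0,0,0,0,0],[-1,-0.031,0,0,0,0,0],[-1,-0.043,-0.001,0,0,0,0],[-1,-0.055,-0.001,0,0,0,0],[-1,-0.066,-0.0015,0,0,0,0],[-1,-0.075,-0.0017,0,0,0,0],[-1,-0.08,-0.0017,0,0,0,0],[-1,-0.081,-0.0017,0,0,0,0],[-1,-0.081,-0.0017,0,0,0,0],[-1,-0.081,-0.0017,0,0,0,0]],
])

```text
t: 8.1
position: [444.7, -84.2, 340.9]
tool_rot: [3.141, 0.001, -3.076]
contact_force: [-0.5, -0.7, -5.3]
grip_width: 23.6
finger_force: 30.0
```

```bash
python3 - <<'E'
from h import *
s=readout.state(); print(s['position'],s['tool_rot'],s['contact_force'],s['wrist_torque'],s['grip_width'])
d=cam('side'); save(d,'pics/s5.png',(260,90,400,220),4)
E
```

```text
[444.70457797 -84.16037474 340.94156345] [ 3.14089076e+00  9.92017598e-04 -3.07579860e+00] [-0.53936612 -0.70246786 -5.27305819] [-0.01066931  0.00958041  0.00533802] 23.55044205560372
```

View pics/s5.png

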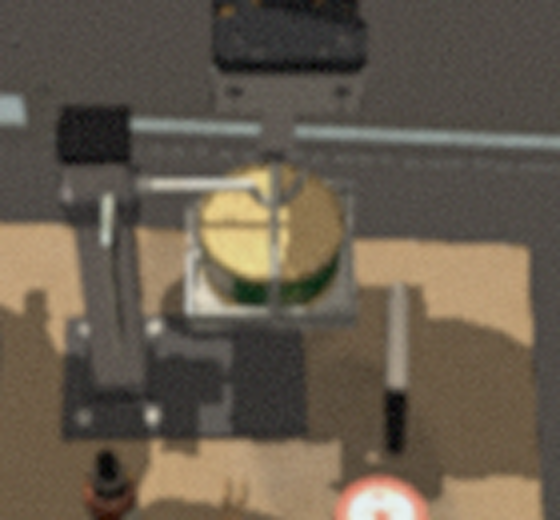

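The arch (crop x~277) sits centred over the hook trough (x~255–300). Now I lower slowly.

send_rows([
  [[-1,0,0,0.004,0,0,0],[-1,0,0,0.008,0,0,0],[-1,0,0,0.012,0,0,0],[-1,0,0,0.016,0,0,0],[-1,0,0,0.02,0,0,0],[-1,0,0,0.024,0,0,0],[-1,0,0,0.028,0,0,0],[-1,0,0,0.032,0,0,0],[-1,0,0,0.036,0,0,0],[-1,0,0,0.04,0,0,0],[-1,0,0,0.044,0,0,0],[-1,0,0,0.048,0,0,0]],
])

```text
t: 9.35
position: [445.0, -84.1, 304.7]
tool_rot: [3.141, 0.001, -3.076]
contact_force: [1.0, -0.1, -6.1]
grip_width: 23.5
finger_force: 30.0
```

send_rows([
  [[-1,0,0,0.003,0,0,0],[-1,0,0,0.006,0,0,0],[-1,0,0,0.009,0,0,0],[-1,0,0,0.012,0,0,0],[-1,0,0,0.015,0,0,0],[-1,0,0,0.018,0,0,0],[-1,0,0,0.021,0,0,0],[-1,0,0,0.024,0,0,0],[-1,0,0,0.024,0,0,0],[-1,0,0,0.024,0,0,0]],
])

```text
t: 10.35
position: [445.0, -84.1, 286.9]
tool_rot: [3.141, 0.001, -3.076]
contact_force: [-0.9, -0.2, -3.2]
grip_width: 23.3
finger_force: 30.0
```

```bash
python3 - <<'E'
from h import *
s=readout.state(); print(s['position'],s['tool_rot'],s['contact_force'],s['wrist_torque'],s['grip_width'])
E
```

```text
[445.00328366 -84.07302046 286.9195401 ] [ 3.14112294e+00  9.26230816e-04 -3.07567492e+00] [-0.90246317 -0.18530949 -3.22221306] [ 0.01344112  0.10753218 -0.02068753] 23.278814320367772
```

send_rows([
  [[-1,0,0,0.003,0,0,0],[-1,0,0,0.006,0,0,0],[-1,0,0,0.009,0,0,0],[-1,0,0,0.012,0,0,0],[-1,0,0,0.015,0,0,0],[-1,0,0,0.018,0,0,0],[-1,0,0,0.021,0,0,0],[-1,0,0,0.024,0,0,0],[-1,0,0,0.026,0,0,0],[-1,0,0,0.026,0,0,0],[-1,0,0,0.026,0,0,0],[-1,0,0,0.026,0,0,0]],
])

```text
t: 11.55
position: [445.0, -84.1, 267.5]
tool_rot: [3.141, 0.001, -3.076]
contact_force: [-0.7, -0.8, -1.4]
grip_width: 24.0
finger_force: 30.0
```

```bash
python3 - <<'E'
from h import *
F=[]
for i in range(20):
    d=cam('side'); s=readout.state(); F.append(np.r_[s['contact_force'],s['wrist_torque'],s['position']])
print(np.mean(F,0),np.std(F,0))
cv2.imwrite('pics/_x.png',d['frame'])
E
```

```text
[-3.78040889e-01 -2.52610251e-01 -7.46868840e-01 -4.08504920e-02
  4.47022687e-02  4.15796236e-03  4.45011092e+02 -8.40671985e+01
  2.67430496e+02] [0.50255067 0.38651129 0.40701179 0.02274276 0.03745104 0.03120413
 0.01154103 0.0156242  0.02271966]
```

send_rows([
  [[-1,0,0,0.002,0,0,0],[-1,0,0,0.004,0,0,0],[-1,0,0,0.006,0,0,0],[-1,0,0,0.0075,0,0,0],[-1,0,0,0.0075,0,0,0],[-1,0,0,0.0075,0,0,0],[-1,0,0,0.0075,0,0,0]],
])

```text
t: 13.25
position: [445.0, -84.1, 261.8]
tool_rot: [3.141, 0.001, -3.076]
contact_force: [-0.4, 0.1, 0.3]
grip_width: 23.6
finger_force: 30.0
```

```bash
cat > m.py <<'E'
from h import *
F=[]
for i in range(24):
    d=cam('side'); s=readout.state(); F.append(np.r_[s['contact_force'],s['wrist_torque'],s['position']])
np.set_printoptions(precision=3,suppress=True);print(np.mean(F,0),np.std(F,0)/5)
E
python3 m.py; python3 -c "
from h import *
d=cam('side'); save(d,'pics/s6.png',(260,90,400,220),4)"
```

```text
[  0.032  -0.073  -0.217  -0.062   0.02    0.005 445.014 -84.062 261.802] [0.062 0.091 0.096 0.005 0.005 0.007 0.003 0.002 0.004]
```

View pics/s6.png

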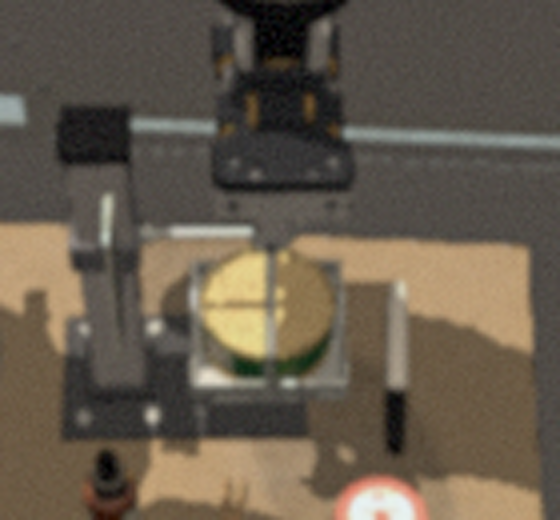

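The hook has sunk with the carrier to crop row ~232, and the sensor shows only 0.2 N left. The remaining moment makes me doubt how well the bar is centred, so I will unload briefly and compare the moments.

send_rows([
  [[-1,0,0,-0.004,0,0,0],[-1,0,0,-0.009,0,0,0],[-1,0,0,-0.014,0,0,0],[-1,0,0,-0.019,0,0,0],[-1,0,0,-0.024,0,0,0],[-1,0,0,-0.03,0,0,0],[-1,0,0,-0.036,0,0,0],[-1,0,0,-0.042,0,0,0],[-1,0,0,-0.048,0,0,0],[-1,0,0,-0.054,0,0,0],[-1,0,0,-0.06,0,0,0],[-1,0,0,-0.066,0,0,0]],
])

```text
t: 15.7
position: [444.9, -84.1, 311.6]
tool_rot: [3.141, 0.001, -3.076]
contact_force: [0.3, -0.0, -4.9]
grip_width: 23.6
finger_force: 30.0
```

send_rows([
  [[-1,0,0,-0.004,0,0,0],[-1,0,0,-0.004,0,0,0],[-1,0,0,-0.004,0,0,0],[-1,0,0,-0.004,0,0,0]],
])

```text
t: 16.1
position: [444.9, -84.1, 314.1]
tool_rot: [3.141, 0.001, -3.076]
contact_force: [-0.4, -1.1, -4.8]
grip_width: 23.8
finger_force: 30.0
```

```bash
python3 m.py; python3 -c "
from h import *
d=cam('side'); save(d,'pics/s7.png',(300,100,360,160),10)"
```

```text
[  0.068   0.144  -5.195   0.022   0.003   0.004 444.943 -84.091 314.249] [0.088 0.088 0.097 0.006 0.007 0.006 0.004 0.003 0.011]
```

View pics/s7.png

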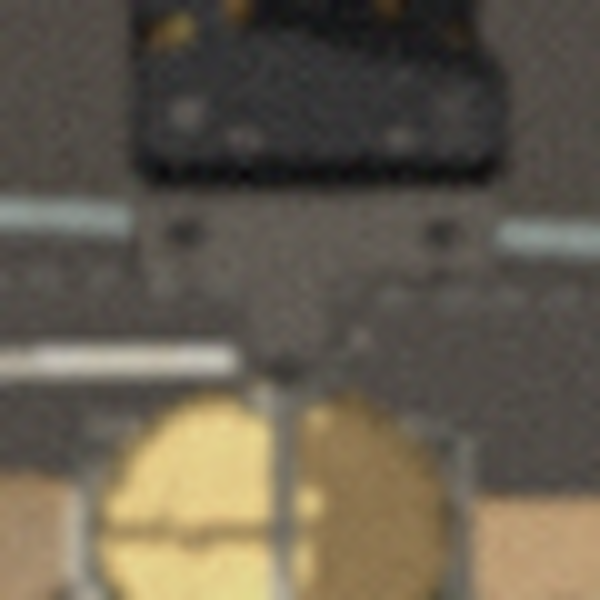

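```bash
python3 - <<'E'
from h import *
import pickle
s=pickle.load(open('side0.pkl','rb'));t=pickle.load(open('top0.pkl','rb'))
np.set_printoptions(precision=1,suppress=True)
# scale model hook points, predicted by pose
def S(p,o=(444.5,-83.7),a=3.8):
    c,n=np.cos(np.radians(a)),np.sin(np.radians(a)); return [o[0]+c*p[0]-n*p[1],o[1]+n*p[0]+c*p[1],p[2]]
P=[S((-17,0,211)),S((10,0,203)),S((82,0,203))]
print('side',proj(s,P),'top',proj(t,P),'meas side',[(255+267/3.3,105+95/3.3),(255+228/3.3,105+102/3.3),(255+135/3.3,105+102/3.3)],'meas top',[(235+647/4,110+362/4),(235+637/4,110+303/4),(235+618/4,110+170/4)])
# tab now / carrier bits
print('now bar,tab bottom', proj(s,[[445,-84.1,199],[445,-84.1,203],[445,-84.1,142]]),'px/mm y',proj(s,[445,-74.1,199])-proj(s,[445,-84.1,199]))
# carrier at start
c,n=np.cos(np.radians(-8.9)),np.sin(np.radians(-8.9))
print('start tab top centre',proj(s,[466.5,160,153]),proj(t,[466.5,160,153]),'meas',(255+190/3.3,105+442/3.3),(235+113/4,110+316/4))
E
```

```text
side [[336.2 131.9]
 [324.1 134.3]
 [292.3 134.5]] top [[397.1 199.7]
 [394.6 185.5]
 [389.9 146.6]] meas side [(335.9090909090909, 133.78787878787878), (324.0909090909091, 135.9090909090909), (295.90909090909093, 135.9090909090909)] meas top [(396.75, 200.5), (394.25, 185.75), (389.5, 152.5)]
now bar,tab bottom [[328.2 135.3]
 [328.3 134.2]
 [327.6 150.9]] px/mm y [[-0.2  3.4]]
start tab top centre [[312.5 241.1]] [[263.  188.4]] meas (312.57575757575756, 238.93939393939394) (263.25, 189.0)
```

Bar and hook show the same side-camera offset, so they coincide to within about 1–2 mm. I lower again to the balance height, TCP z ≈ 260.4.

send_rows([
  [[-1,0,0,0.004,0,0,0],[-1,0,0,0.008,0,0,0],[-1,0,0,0.012,0,0,0],[-1,0,0,0.015,0,0,0],[-1,0,0,0.018,0,0,0],[-1,0,0,0.021,0,0,0],[-1,0,0,0.024,0,0,0],[-1,0,0,0.027,0,0,0],[-1,0,0,0.03,0,0,0],[-1,0,0,0.033,0,0,0],[-1,0,0,0.036,0,0,0],[-1,0,0,0.039,0,0,0]],
])

```text
t: 18.55
position: [445.0, -84.1, 284.9]
tool_rot: [3.141, 0.001, -3.076]
contact_force: [-0.9, -0.4, -2.9]
grip_width: 23.4
finger_force: 30.0
```

send_rows([
  [[-1,0,0,0.003,0,0,0],[-1,0,0,0.006,0,0,0],[-1,0,0,0.009,0,0,0],[-1,0,0,0.012,0,0,0],[-1,0,0,0.015,0,0,0],[-1,0,0,0.018,0,0,0],[-1,0,0,0.021,0,0,0],[-1,0,0,0.024,0,0,0],[-1,0,0,0.027,0,0,0],[-1,0,0,0.03,0,0,0],[-1,0,0,0.032,0,0,0],[-1,0,0,0.0327,0,0,0]],
])

```text
t: 19.75
position: [445.0, -84.1, 260.4]
tool_rot: [3.141, 0.001, -3.076]
contact_force: [-0.6, 0.3, 0.3]
grip_width: 23.8
finger_force: 30.0
```

send_rows([
  [[-1,0,0,0,0,0,0],[-1,0,0,0,0,0,0],[-1,0,0,0,0,0,0],[-1,0,0,0,0,0,0]],
], newtons=10)

```text
t: 20.15
position: [445.1, -84.1, 260.6]
tool_rot: [3.141, 0.001, -3.076]
contact_force: [0.5, -0.4, -0.6]
grip_width: 23.8
finger_force: 10.0
```

```bash
python3 m.py; python3 -c "from h import *; s=readout.state(); print(s['t'],s['finger_force'])"
```

```text
[  0.255  -0.856   0.036  -0.201  -0.053   0.015 445.038 -84.07  260.53 ] [0.139 0.115 0.109 0.009 0.01  0.005 0.004 0.002 0.005]
21.35 10.000009685754776
```

send_rows([
  [[-1,0,0,0,0,0,0],[-1,0,0,0,0,0,0],[-1,0,0,0,0,0,0],[-1,0,0,0,0,0,0]],
], newtons=3)

```text
t: 21.75
position: [445.0, -84.0, 260.5]
tool_rot: [3.141, 0.001, -3.076]
contact_force: [0.2, -0.4, 0.6]
grip_width: 24.0
finger_force: 3.0
```

```bash
python3 m.py; python3 -c "from h import *; s=readout.state(); print(s['t'],s['finger_force'],s['grip_width'])
import pickle; pickle.dump(cam('side'),open('s8.pkl','wb'))"
```

```text
[  0.596  -0.977  -0.2    -0.235  -0.151  -0.008 445.006 -84.063 260.509] [0.106 0.098 0.089 0.006 0.006 0.004 0.003 0.002 0.002]
22.95 3.0000609531998634 23.994147212108935
```

send_rows([
  [[-1,-0.0003,-0.0007,0,0,0,0],[-1,-0.0005,-0.0014,0,0,0,0],[-1,-0.0007,-0.002,0,0,0,0],[-1,-0.0007,-0.002,0,0,0,0],[-1,-0.0007,-0.002,0,0,0,0]],
])

```text
t: 23.5
position: [445.5, -85.5, 260.4]
tool_rot: [3.141, 0.001, -3.076]
contact_force: [-1.6, 0.7, -0.1]
grip_width: 24.3
finger_force: 3.0
```

```bash
python3 m.py
```

```text
[ -1.169   1.504  -0.147   0.432   0.319   0.    445.609 -85.514 260.496] [0.095 0.084 0.114 0.005 0.005 0.006 0.004 0.002 0.003]
```

send_rows([
  [[-1,0.0003,0.0006,0.0008,0,0,0],[-1,0.0005,0.0012,0.0015,0,0,0],[-1,0.0005,0.0012,0.0015,0,0,0],[-1,0.0005,0.0012,0.0015,0,0,0]],
])

```text
t: 25.1
position: [445.3, -84.7, 259.5]
tool_rot: [3.141, 0.001, -3.076]
contact_force: [1.2, -0.7, 1.1]
grip_width: 23.8
finger_force: 3.0
```

```bash
python3 m.py; python3 -c "
from h import *
import pickle; pickle.dump(cam('side'),open('s9.pkl','wb'))"
```

```text
[  1.091  -1.398   0.154  -0.344  -0.266   0.006 445.227 -84.671 259.404] [0.085 0.083 0.111 0.014 0.005 0.006 0.008 0.004 0.005]
```

send_rows([
  [[-1,-0.0002,-0.0005,-0.0007,0,0,0],[-1,-0.0002,-0.0005,-0.0007,0,0,0],[-1,-0.0002,-0.0005,-0.0007,0,0,0],[-1,-0.0002,-0.0005,-0.0007,0,0,0]],
])

```text
t: 26.75
position: [445.3, -84.8, 259.8]
tool_rot: [3.141, 0.001, -3.075]
contact_force: [-0.4, 1.9, 1.0]
grip_width: 24.0
finger_force: 3.0
```

```bash
python3 m.py; python3 -c "
from h import *
import pickle; pickle.dump(cam('side'),open('s9.pkl','wb'))"
```

```text
[ -0.574   1.537   0.038   0.518   0.189   0.004 445.335 -84.983 259.886] [0.136 0.102 0.1   0.01  0.011 0.005 0.005 0.011 0.004]
```

send_rows([
  [[-1,0.0001,0.0002,0,0,0,0],[-1,0.0001,0.0002,0,0,0,0],[-1,0.0001,0.0002,0,0,0,0],[-0.45,0.0001,0.0002,0,0,0,0],[-0.43,0.0001,0.0002,0,0,0,0],[-0.4,0.0001,0.0002,0,0,0,0],[-0.35,0.0001,0.0002,0,0,0,0],[-0.3,0.0001,0.0002,0,0,0,0],[-0.2,0.0001,0.0002,0,0,0,0],[-0.1,0.0001,0.0002,0,0,0,0],[-0.1,0.0001,0.0002,0,0,0,0],[-0.1,0.0001,0.0002,0,0,0,0]],
])

```text
t: 29.2
position: [445.3, -84.9, 259.9]
tool_rot: [3.141, 0.001, -3.076]
contact_force: [0.1, 1.0, 0.8]
grip_width: 42.5
finger_force: 0.0
```

```bash
python3 m.py; python3 - <<'E'
from h import *
import pickle
a=pickle.load(open('s9.pkl','rb'));b=cam('side');pickle.dump(b,open('s10.pkl','wb'))
s=readout.state();print(s['t'],s['grip_width'],s['finger_force'])
# shift of tray/tin region between before and after
g=lambda d:cv2.cvtColor(d['frame'],cv2.COLOR_RGB2GRAY).astype(np.float32)
for nm,(x0,y0,x1,y1) in dict(all=(305,145,350,190),left=(305,150,325,190),right=(330,150,350,190),top=(308,150,346,168),bot=(305,172,350,190),shank=(297,142,322,153)).items():
    print(nm,cv2.phaseCorrelate(g(a)[y0:y1,x0:x1],g(b)[y0:y1,x0:x1],cv2.createHanningWindow((x1-x0,y1-y0),cv2.CV_32F)))
E
```

```text
Traceback (most recent call last):
  File "m.py", line 4, in <module>
    d=cam('side'); s=readout.state(); F.append(np.r_[s['contact_force'],s['wrist_torque'],s['position']])
  File "h.py", line 4, in cam
    d=imaging.read_camera(n); d['R']=cv2.Rodrigues(np.array(d['rvec'],float))[0]; return d
ValueError: 200 camera calls are used up
Traceback (most recent call last):
  File "h.py", line 4, in cam
    d=imaging.read_camera(n); d['R']=cv2.Rodrigues(np.array(d['rvec'],float))[0]; return d
ValueError: 200 camera calls are used up
```

send_rows([
  [[0.2,0,0,0,0,0,0],[0.4,0,0,0,0,0,0],[0.4,0,0,0,0,0,0],[0.4,0,0,0,0,0,0],[0.4,0,0,0,0,0,0]],
])

```text
t: 29.7
position: [445.3, -84.9, 259.9]
tool_rot: [3.141, 0.001, -3.076]
contact_force: [-0.7, 0.1, -0.8]
grip_width: 66.0
finger_force: 0.0
```

send_rows([
  [[0.4,0,0,-0.003,0,0,0],[0.4,0,0,-0.01,0,0,0],[0.4,0,0,-0.02,0,0,0],[0.4,0,0,-0.035,0,0,0],[0.4,0,0,-0.055,0,0,0],[0.4,0,0,-0.08,0,0,0],[0.4,0,0,-0.11,0,0,0],[0.4,0,0,-0.15,0,0,0],[0.4,0,0,-0.19,0,0,0],[0.4,0,0,-0.22,0,0,0],[0.4,0,0,-0.22,0,0,0],[0.4,0,0,-0.22,0,0,0]],
])

```text
t: 30.9
position: [445.0, -85.1, 425.4]
tool_rot: [3.141, 0.002, -3.076]
contact_force: [-0.1, -0.6, -0.7]
grip_width: 65.6
finger_force: 0.0
```

send_rows([
  [[0.4,0,0,0,0,0,0],[0.4,0,0,0,0,0,0],[0.4,0,0,0,0,0,0],[0.4,0,0,0,0,0,0],[0.4,0,0,0,0,0,0],[0.4,0,0,0,0,0,0],[0.4,0,0,0,0,0,0],[0.4,0,0,0,0,0,0],[0.4,0,0,0,0,0,0],[0.4,0,0,0,0,0,0],[0.4,0,0,0,0,0,0],[0.4,0,0,0,0,0,0]],
])

```text
t: 32.1
position: [445.1, -85.0, 424.9]
tool_rot: [3.141, 0.001, -3.076]
contact_force: [0.5, -0.3, 0.4]
grip_width: 65.5
finger_force: 0.0
```

send_rows([
  [[0.4,0,0,0,0,0,0],[0.4,0,0,0,0,0,0],[0.4,0,0,0,0,0,0],[0.4,0,0,0,0,0,0],[0.4,0,0,0,0,0,0],[0.4,0,0,0,0,0,0],[0.4,0,0,0,0,0,0],[0.4,0,0,0,0,0,0],[0.4,0,0,0,0,0,0],[0.4,0,0,0,0,0,0],[0.4,0,0,0,0,0,0],[0.4,0,0,0,0,0,0]],
])

```text
t: 33.3
position: [445.1, -85.0, 424.9]
tool_rot: [3.141, 0.001, -3.076]
contact_force: [0.1, -0.7, -0.4]
grip_width: 66.1
finger_force: 0.0
```

send_rows([
  [[0.4,0,0,0,0,0,0],[0.4,0,0,0,0,0,0],[0.4,0,0,0,0,0,0],[0.4,0,0,0,0,0,0],[0.4,0,0,0,0,0,0],[0.4,0,0,0,0,0,0],[0.4,0,0,0,0,0,0],[0.4,0,0,0,0,0,0],[0.4,0,0,0,0,0,0],[0.4,0,0,0,0,0,0],[0.4,0,0,0,0,0,0],[0.4,0,0,0,0,0,0]],
])

```text
t: 34.5
position: [445.1, -85.0, 424.9]
tool_rot: [3.141, 0.001, -3.076]
contact_force: [0.1, -0.1, -0.1]
grip_width: 66.0
finger_force: 0.0
```

send_rows([
  [[0.4,0,0,0,0,0,0],[0.4,0,0,0,0,0,0],[0.4,0,0,0,0,0,0],[0.4,0,0,0,0,0,0],[0.4,0,0,0,0,0,0],[0.4,0,0,0,0,0,0],[0.4,0,0,0,0,0,0],[0.4,0,0,0,0,0,0],[0.4,0,0,0,0,0,0],[0.4,0,0,0,0,0,0],[0.4,0,0,0,0,0,0],[0.4,0,0,0,0,0,0]],
])

```text
t: 35.7
position: [445.1, -85.0, 424.9]
tool_rot: [3.141, 0.001, -3.076]
contact_force: [0.9, -0.6, -0.2]
grip_width: 65.5
finger_force: 0.0
```

```bash
python3 -c "
from rig import bot
print(bot.hand_in())"
```

```text
the job is handed in; nothing more can be done
None
```

I hung the carrier with the tin on the hook and handed the job in at about 36 s: it weighs about 5.2 N (0.53 kg, hook down about 43 mm), and I let go at near-zero vertical load, but I had used up the camera calls, so that it hangs level and still was not checked by picture.

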